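# Unbolt the sprung cover of a filings box and hold it just below balance

### The job

Draw the slide bolt of the filings box fully back so that it frees the cover. Then lift the sprung cover by its bar until it is clearly past the point where its springs balance its weight (10 degrees or so beyond), keeping hold of it so that it never flies open against its stop, and ease it back down to hold it still about 10 degrees below that balance point. Finish while still holding the cover there with the gripper; leave the other things around it where they are.

Things in the scene. Friction and masses are not known exactly. Their poses are not given: they have to be found in the camera images.
- lemel_box: Green steel filings box fixed to the board, 100 (x) x 90 (y) x 55 mm high. Origin under the centre of its underside; x points from its front (handle-bar side, nearest the robot) to its hinge side, y to its left, z up. A hinged bare-metal cover closes its top (cover top 62 mm above the board). A slide bolt on its right (-y) side locks the cover.
- bolt_channel (a point): Middle of the roof of the bolt's channel: dark steel on a green post, 36 (x) x 57 (y) mm, roof 79.5 mm above the board, slotted along y for the bolt's knob. It lies 8 mm in front of the box's centre and 78 mm to its right. Axes as the box's.
- balance_bead (a point): Centre of a red bead, 10 mm in diameter, that marks the balance angle on a thin upright wire arc of 50 mm radius about the hinge line, just left (y = 53 mm) of the box and up to 112 mm high. A yellow pointer on the cover's left edge runs beside the arc and meets the bead at the balance point.
- bolt: Captive brass slide bolt, a flat 24 (x) x 46 (y) x 8 mm with an upright round red knob, 12 mm across, in its middle; 0.06 to 0.13 kg. Origin under the middle of the flat; axes as the box's. It slides freely along y. At the start its tongue reaches some 16 mm over the cover (origin at y = -51 to -55 mm in the box's frame); fully back against its stop the origin is at y = -77 mm.
- bolt_knob (a point): Point on the axis of the red knob, 36 mm above the underside of the bolt and 12 mm below the knob's flat top; the knob stands out 34 mm above the channel's roof, which is 22 mm below this point. Axes as the bolt's.
- hinge_line (a point): Middle of the cover's hinge axis, on the box, 52 mm behind the box's centre and 60 mm above the board. Its axes are the box's; the hinge axis runs along y.
- cover_bar (a point): Middle of the cover's handle, a round brass bar 10 mm thick, 84 mm long, parallel to the hinge, 149 mm from the hinge axis (when shut 2 mm above its height). Two arms 36 mm either side of the middle carry it 43 mm in front of the cover's front edge; between them it is free all round and can be taken from above. Axes turn with the cover: the box's when shut.
- cover (a joint): Angle of the cover, rad: 0 shut, growing as the front rises, 1.75 at its open stop. The cover weighs 0.7 kg; hinge springs carry part of it. Balance point 1.05 rad (60 degrees): below it the cover drops shut if let go, above it the springs swing it open. Lifting takes about 1.3 N at the bar when shut, less and less up to the balance point.
- pliers_green: Pliers with green grips lying on the board, 140 x 47 x 11 mm, not to be disturbed. Origin under the middle, x along the length.
- tweezers_board: Steel tweezers lying on the board, 130 x 15 x 8 mm, not to be disturbed. Origin under the middle, x along the length.
- purple_box: Small purple ring box on the board, 40 x 46 x 32 mm, not to be disturbed. Origin under the middle.
- gas_lighter: Dark blue upright gas can, 32 mm in diameter, 111 mm high, on the raised bench top (120 mm above the board) at the left, not to be disturbed. Origin under the middle.
- key_finder: Flat blue tag, 26 x 55 x 8 mm, on the raised bench top behind the board, not to be disturbed. Origin under the middle.
Things that resemble listed ones, but are neither listed nor needed, are in the scene too. What is shaped like the bolt but green, pink or turquoise is not meant.

How it is judged (in metres and radians):
On the way, in this order (a step that is already met when the one before it is completed fails the run):
1. the bolt is drawn back clear of the cover (y of bolt in the frame of lemel_box below -0.072 m and value of joint cover below 0.1 rad), for 0.2 s.
2. the cover is raised past its balance point, held by the gripper (value of joint cover above 1.13 rad and contact force between the fingers and cover above 0.1 N), for 0.2 s.
At the end, for the whole second after the job is handed in: The gripper's fingers hold the cover (contact force over 0.1 N) at rest between 0.72 and 0.98 rad, that is 4 to 19 degrees below its balance point of 1.05 rad, nothing else carrying it; the bolt is still drawn back, its origin beyond y = -72 mm in the box's frame (value of joint cover between 0.72 and 0.98 rad and velocity of joint cover between -0.05 and 0.05 rad/s and contact force between the fingers and cover above 0.1 N and contact force between cover and bolt below 0.1 N and y of bolt in the frame of lemel_box below -0.072 m); the arm keeps its last pose, push and grip.
It fails at once if the cover swings open to its stop (beyond 1.7 rad) (value of joint cover above 1.7 rad).
It fails at once if a bystander is moved by more than 20 mm (distance of any of pliers_green, tweezers_board, purple_box, gas_lighter, key_finder from where it was at the start of the episode above 0.02 m).
It also fails if it takes over 48 s, if anything falls off the work surface, if the arm or the gripper's body presses on something with over 40 N, if the wrist force passes 120 N, or if a joint passes its speed limit or range.

### The arm

A 6-joint arm with a two-finger parallel gripper is mounted at the origin on a cart in front of the work surface, level with it; the furniture and walls round the work are solid. World frame = base frame: x ahead of the robot, y to its left, z up, the work surface at z = 0. Lengths are in m, angles in degrees, forces in N, time in s.
With the tool pointing down it reaches from about 0.275 to 1 m from the base axis. Payload 8.4 kg.
Tool frame: the origin (TCP) lies midway between the tips of the shut fingers; the grasp point (between the pads) lies 19 mm behind it (r.hold_point_z is the distance from the TCP to the grasp point, in m); z points along the fingers, y is the line along which they close (so a half turn about z gives the same grasp; the last joint's range is limited). The gripper opens to 85 mm and grips with 20 to 120 N. Pads are 22 mm wide; open, the fingers measure 114 mm over their backs; the gripper's body (76 mm by 85 mm) begins 54 mm behind the grasp point. The pads swing forward as they close: fully open they stand 13 mm farther back than shut.
Start: joints at [73.316, 20.225, 93.587, -0, 66.188, -0.138], TCP at [0.178, 0.599, 0.231] pointing down, gripper open.
Joint ranges: [-150.9, 150.9], [-52.94, 120.26], [3.33, 152.33], [-74.26, 254.26], [0, 154.13], [-172.89, 172.89]. Speed limits (degrees/s): [127.2, 127.2, 159.86, 180, 180, 180].

### API

Orientations are given as [roll, pitch, yaw] about the fixed x, y, z axes, in that order (R = Rz(yaw) Ry(pitch) Rx(roll)).
In Python, from station import r gives the robot as it stands. The module is installed in compiled form; this text tells all that it offers.
- The arm moves only by the tool step_arm, never from a script. Its arguments are lists of equal length, an entry for each row: "dp": the shift along the tool's x, y, z in mm, a list of three; "roll": the turn about the tool's z in rad. A call has exactly 10 rows; each row shifts and turns the commanded pose from where the row before left it, along the tool's axes as they then stand; what a row does not reach is not made up. A row lasts 1/8 s, in which the tool goes at most 62.5 mm and 10.7 degrees, less where a joint would pass 70% of its speed; a pose out of reach is approached as far as the arm can. A call with a gripper value outside its range is refused whole. "fingers" is the opening, from 0 (shut) to 1 (fully open), set as the call begins (left out, the last holds). The fingers move at their own pace and stop on an object; "grip_force" is the grip in N (left out, the last holds). Time passes only in rows, so rows that do not move let the fingers close, or fill a call up. It gives the time, the measured TCP pose, the force, the opening and the grip force at its end, in the units of the state.
- r.read_state(): the state, without advancing time (a new reading comes with each control period).
- r.snapshot(name): name is "scene" or "top"; returns a dict with "frame" (420x560x3 uint8, red, green, blue), "range_z" (420x560 float32, m along the optical axis (not along the pixel's ray), 0 where there is no reading), "camera_matrix" (3x3 intrinsics, pixels), "dist_coeffs" ([k1, k2, p1, p2, k3] as OpenCV has them; the pictures are not rectified), "extrinsics" (4x4, takes a point from camera to world coordinates). Camera axes: x right, y up, looking along -z (the intrinsics and any distortion apply to the point x, -y, -z); pixel columns grow to the right and rows downward; lengths in m; the calibration is good to about 2 mm. A picture is of the moment at which its call begins.
- r.hand_in(): hands the job in; it is judged then, once.
Trained networks look in a picture, given as the dict that the camera call returned (one of the last four; its "shot" number tells which), for a name from the list of things; names that differ only in an ending like _2 or _b are one class to them, and where a whole thing is asked for, a point or a joint stands for the part that bears it (a point fixed in the world has none). Each returns a list of dicts, best first, with "conf" (0 to 1); they miss things now and then, are a little off and sometimes report something else, mostly with a low value. They report only what shows in the picture. A call takes as long as a camera call. They do not tell look-alikes from the thing itself.
- r.find_in(picture, label): "uv" ([column, row] in pixels, amid what is visible of it).
The state is a dict: "t": time; "joint_pos": joint angles; "joint_vel": joint speeds; "effort": joint torques, N m; "tool_pos": TCP position; "orientation": TCP orientation; "wrist_force": force on the tool from outside, world axes, zero at the start; "ft_torque": the same for the moment, N m; "finger_gap": finger opening in m; "grip_force": force on a finger pad.
Only numpy, scipy, OpenCV 4.12 (cv2) and the standard library are available. Lean on these libraries where they do the work, as an engineer would, in place of code of your own. Each camera call takes 0.05 s, during which the arm holds its last target. There are 200 camera calls.

## Working session

There is one attempt and no reset: what is moved stays moved. The work goes in short steps, Python scripts to look and compute and a tool call to move; the robot and the scene stay as the last step left them, time stands still between calls to the robot, and variables do not carry over. Pictures are saved under pics/ and viewed, at most 10 in all, crops included, and the job is handed in when it is done.

Besides the shell and the picture viewer there is one more tool, called after ">>>" in YAML: its name, and indented under it one key for each argument. step_arm: Moves the arm, as the interface text tells. Its arguments: {"type":"object","properties":{"dp":{"type":"array"},"roll":{"type":"array"},"fingers":{"type":"number"},"grip_force":{"type":"number"}},"required":["dp","roll"]}

```bash
mkdir -p pics
cat > h.py <<'E'
import numpy as np, cv2
from station import r
def world(p,u,v,z=None):
    K=np.array(p["camera_matrix"]);d=np.array(p["dist_coeffs"]);T=np.array(p["extrinsics"])
    x,y=cv2.undistortPoints(np.array([[[u,v]]],float),K,d)[0,0]
    ray=np.array([x,-y,-1.])
    if z is None:
        w=p["range_z"][int(v)-2:int(v)+3,int(u)-2:int(u)+3]; w=w[w>0]
        s=np.median(w)
        return (T@np.r_[ray*s,1])[:3]
    d=T[:3,:3]@ray; s=(z-T[2,3])/d[2]
    return T[:3,3]+d*s
def pix(p,X):
    T=np.linalg.inv(np.array(p["extrinsics"])); c=T[:3,:3]@np.array(X)+T[:3,3]
    c=np.array([c[0],-c[1],-c[2]])
    return cv2.projectPoints(c.reshape(1,1,3),np.zeros(3),np.zeros(3),np.array(p["camera_matrix"]),np.array(p["dist_coeffs"]))[0].ravel()
def save(p,n): cv2.imwrite("pics/"+n,p["frame"][:,:,::-1])
E
python3 - <<'E'
from h import *
for n in("scene","top"):
    p=r.snapshot(n); save(p,n+"0.png")
    for l in ["lemel_box","bolt","bolt_knob","bolt_channel","cover_bar","balance_bead","hinge_line","pliers_green","tweezers_board","purple_box"]:
        for f in r.find_in(p,l)[:3]:
            print(n,l,np.round(f["uv"]),round(f["conf"],2),world(p,*f["uv"]).round(3))
print(r.read_state())
E
```

```text
scene lemel_box [326. 307.] 0.66 [ 0.508 -0.2    0.061]
scene bolt [341. 303.] 0.84 [ 0.52  -0.223  0.09 ]
scene bolt [210. 243.] 0.61 [0.428 0.114 0.007]
scene bolt [261. 239.] 0.5 [0.532 0.06  0.007]
scene bolt_knob [345. 304.] 0.86 [ 0.531 -0.223  0.079]
scene bolt_knob [207. 242.] 0.8 [0.424 0.123 0.007]
scene bolt_knob [266. 240.] 0.57 [0.542 0.054 0.005]
scene bolt_channel [322. 303.] 0.59 [ 0.507 -0.19   0.062]
scene cover_bar [317. 293.] 0.77 [ 0.514 -0.166  0.062]
scene balance_bead [324. 309.] 0.7 [ 0.502 -0.202  0.061]
scene hinge_line [322. 304.] 0.78 [ 0.505 -0.192  0.063]
scene hinge_line [238. 216.] 0.61 [0.514 0.135 0.032]
scene pliers_green [256. 266.] 0.91 [ 0.481 -0.002  0.004]
scene tweezers_board [252. 288.] 0.66 [ 0.443 -0.046  0.002]
scene purple_box [240. 218.] 0.68 [0.516 0.129 0.03 ]
top lemel_box [354. 248.] 0.95 [ 0.517 -0.162  0.064]
top lemel_box [277. 139.] 0.45 [ 0.715 -0.005  0.129]
top bolt [379. 248.] 0.81 [ 0.518 -0.21   0.074]
top bolt [211. 289.] 0.68 [0.43  0.116 0.045]
top bolt [239. 195.] 0.5 [0.624 0.071 0.013]
top bolt_knob [381. 247.] 0.77 
[... 549 characters left out ...]
92 [0.524 0.15  0.033]
{'t': 1.1, 'joint_pos': array([ 7.33170472e+01,  2.02252551e+01,  9.35863330e+01,  1.16512303e-03,
        6.61898709e+01, -1.38304544e-01]), 'joint_vel': array([0.12352016, 0.00402985, 0.02831035, 0.0240541 , 0.00793575,
       0.1562319 ]), 'effort': array([-2.49519026e-04, -6.05208635e+01, -3.42433691e+01, -1.91192330e-04,
        1.58743784e-03, -1.88619808e-06]), 'tool_pos': array([0.17797813, 0.59912123, 0.2312871 ]), 'orientation': array([-1.79998544e+02, -1.06946415e-03,  1.63454881e+02]), 'wrist_force': array([-0.5401562 , -0.49751428, -0.36104224]), 'ft_torque': array([0.00421663, 0.03536547, 0.00860657]), 'grip_force': 0.0, 'finger_gap': 0.08559960404727394}
```

View pics/top0.png

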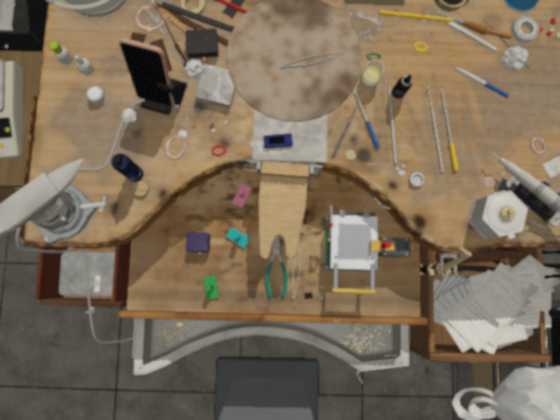

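View pics/scene0.png

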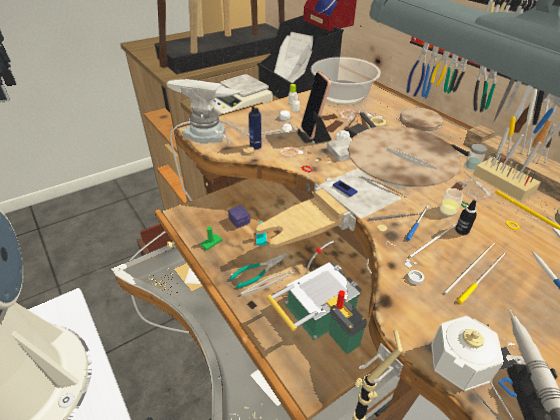

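The top view shows four bolt-like things: green (211,289), pink (242,195), turquoise (237,237), and the brass bolt with a red knob at (378,246). The last one fits, because it sits in the dark channel on the box's right side. I'll confirm it in a crop and measure.

Run:
```python
from h import *
p=r.snapshot("top"); q=r.snapshot("scene")
a=cv2.resize(p["frame"][195:310,310:425],(400,400),interpolation=cv2.INTER_CUBIC)
b=cv2.resize(q["frame"][255:360,260:365],(400,400),interpolation=cv2.INTER_CUBIC)
cv2.imwrite("pics/crop.png",np.hstack([a,b])[:,:,::-1])
def cloud(p,u0,u1,v0,v1):
    K=np.array(p["camera_matrix"]);d=np.array(p["dist_coeffs"]);T=np.array(p["extrinsics"])
    vv,uu=np.mgrid[v0:v1,u0:u1]; s=p["range_z"][v0:v1,u0:u1].ravel()
    xy=cv2.undistortPoints(np.c_[uu.ravel(),vv.ravel()].astype(float)[:,None],K,d)[:,0]
    X=np.c_[xy[:,0]*s,-xy[:,1]*s,-s]@T[:3,:3].T+T[:3,3]
    return X,p["frame"][v0:v1,u0:u1].reshape(-1,3).astype(int),np.c_[uu.ravel(),vv.ravel()]
for P,w in((p,(310,425,195,310)),(q,(260,365,255,360))):
    X,c,uv=cloud(P,*w)
    R,G,B=c.T
    red=(R>130)&(G<70)&(B<70); yel=(R>130)&(G>95)&(B<80)
    for n,m in(("red",red),("yel",yel)):
        print(n,m.sum())
        for x,u in list(zip(X[m],uv[m]))[::max(1,m.sum()//14)]: print(u,x.round(3))
    pl=(abs(X[:,2]-.062)<.004)
    rect=cv2.minAreaRect((X[pl][:,:2]*1000).astype(np.float32)); print("cover",pl.sum(),rect)
    ym=yel&(X[:,1]>-.21)&(X[:,0]<.46); 
    if ym.sum()>5: print("bar",cv2.minAreaRect((X[ym][:,:2]*1000).astype(np.float32)),X[ym].mean(0),cv2.fitLine(X[ym][:,:2].astype(np.float32),2,0,.01,.01).ravel())
```

```text
red 28
[329 223] [ 0.56  -0.108  0.108]
[330 224] [ 0.558 -0.109  0.109]
[330 225] [ 0.556 -0.109  0.109]
[387 242] [ 0.527 -0.216  0.113]
[389 242] [ 0.529 -0.228  0.082]
[386 243] [ 0.525 -0.214  0.115]
[388 243] [ 0.525 -0.218  0.112]
[385 244] [ 0.523 -0.212  0.116]
[387 244] [ 0.523 -0.216  0.113]
[389 244] [ 0.523 -0.22   0.112]
[386 245] [ 0.521 -0.213  0.116]
[388 245] [ 0.521 -0.218  0.114]
[385 246] [ 0.519 -0.212  0.114]
[387 246] [ 0.519 -0.216  0.114]
yel 370
[387 195] [0.46  0.002 0.966]
[411 214] [ 0.58 -0.26  0.12]
[409 217] [ 0.574 -0.256  0.122]
[314 234] [ 0.548 -0.09   0.001]
[391 246] [ 0.522 -0.234  0.075]
[385 249] [ 0.516 -0.222  0.074]
[313 272] [ 0.469 -0.089  0.002]
[343 288] [ 0.437 -0.152  0.002]
[332 289] [ 0.436 -0.12   0.068]
[344 291] [ 0.433 -0.144  0.066]
[354 292] [ 0.432 -0.162  0.071]
[340 293] [ 0.429 -0.136  0.064]
[366 293] [ 0.43  -0.186  0.067]
[414 305] [ 0.406 -0.3    0.003]
[333 309] [ 0.394 -0.132  0.001]
cover 2508 ((509.84613037109375, -185.97813415527344), (156.80487060546875, 164.4235382080078), 89.65037536621094)
bar ((428.016143798
[... 787 characters left out ...]
9 271] [ 0.57  -0.075  0.   ]
[361 297] [ 0.617 -0.19  -0.001]
[359 306] [ 0.597 -0.205  0.001]
[286 313] [ 0.466 -0.136  0.001]
[289 326] [ 0.429 -0.196  0.063]
[290 335] [ 0.445 -0.179 -0.   ]
[333 340] [ 0.504 -0.234  0.002]
[328 344] [ 0.492 -0.234  0.001]
[307 349] [ 0.454 -0.221  0.001]
[314 353] [ 0.46  -0.234  0.   ]
[351 356] [ 0.511 -0.276  0.   ]
[355 359] [ 0.514 -0.284 -0.   ]
cover 2402 ((510.8072204589844, -191.07583618164062), (163.6945037841797, 160.9432373046875), 1.8467172384262085)
bar ((428.5616760253906, -153.29507446289062), (101.8476791381836, 89.28131866455078), 74.91492462158203) [ 0.43325732 -0.16677954  0.01963693] [ 0.21536483  0.97653365  0.4332573  -0.16677953]
```

View pics/crop.png

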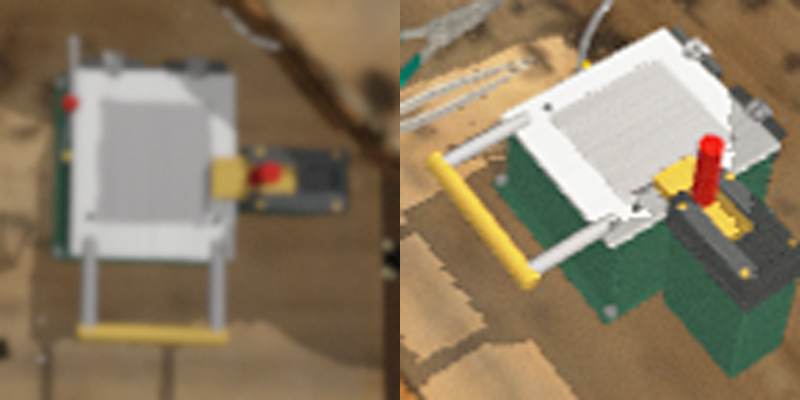

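The crop confirms it: red knob on a brass bolt at (385,244) top and (341,296) scene, with its tongue over the cover. The box lies nearly aligned with the world axes. Next is a refined pose fit.

Run:
```python
from h import *
from scipy.optimize import least_squares
p=r.snapshot("top"); q=r.snapshot("scene")
def blob(P,w,f):
    u0,u1,v0,v1=w; c=P["frame"][v0:v1,u0:u1].astype(int); m=f(*np.moveaxis(c,2,0))
    v,u=np.nonzero(m); return np.c_[u+u0,v+v0].astype(float)
red=lambda R,G,B:(R>110)&(G<80)&(B<80)
yel=lambda R,G,B:(R>130)&(G>95)&(B<95)&(R-B>70)
# bar in top: by plane z=.064
b=blob(p,(328,382,284,298),yel); print("bar uv",b.min(0),b.max(0))
X=np.array([world(p,u,v,.066) for u,v in b]); X=X[abs(X[:,0]-.433)<.012]
print("bar top",X.min(0),X.max(0),X.mean(0)); print(np.polyfit(X[:,1],X[:,0],1))
b2=blob(q,(268,306,290,334),yel); z=q["range_z"]
X2=np.array([world(q,u,v) for u,v in b2]); X2=X2[(X2[:,2]>.055)]
print("bar scene",len(X2),X2.min(0),X2.max(0),X2.mean(0),np.polyfit(X2[:,1],X2[:,0],1))
# knob
k=blob(p,(376,396,236,254),red); print("knob top px",k.min(0),k.max(0),k.mean(0)); 
k2=blob(q,(332,350,286,312),red); print("knob scene",k2.min(0),k2.max(0),k2.mean(0))
bd=blob(p,(322,336,216,232),red); print("bead",bd.mean(0),world(p,*bd.mean(0),.105))
# cover edges from dedicated mask in top: bright pixels at z~.062
def pred(t):
    pass
for nm,P in(("top",p),("scene",q)):
    print(nm,"cam",np.array(P["extrinsics"])[:3,3])
# channel roof dark: depth near .0795
for P,w in((p,(370,415,232,262)),(q,(325,375,290,350))):
    uv=np.stack(np.meshgrid(range(w[0],w[1]),range(w[2],w[3])),-1).reshape(-1,2)
    Y=np.array([world(P,u,v) for u,v in uv]); Y=Y[abs(Y[:,2]-.0785)<.003]
    print("roof",len(Y),np.percentile(Y,[2,50,98],axis=0).round(4).tolist())
# joint fit of knob: centroid of scene & top
def res(s):
    x,y=s; o=[]
    for P,K in((p,k),(q,k2)):
        a=np.mean([pix(P,[x,y,h]) for h in np.linspace(.081,.114,8)],0); o+=list(a-K.mean(0))
    return o
s=least_squares(res,[.52,-.21]); print("knob xy",s.x,s.fun)
```

```text
bar uv [332. 288.] [375. 293.]
bar top [ 0.42924679 -0.20425128  0.066     ] [ 0.43975424 -0.12026829  0.066     ] [ 0.43418089 -0.16239228  0.066     ]
[0.00389741 0.4348138 ]
bar scene 227 [ 0.42857366 -0.20527178  0.05859395] [ 0.43996015 -0.12308794  0.06721549] [ 0.43302746 -0.16604714  0.0645753 ] [-0.00704206  0.43185815]
knob top px [381. 241.] [390. 248.] [386.1627907  243.97674419]
knob scene [336. 291.] [344. 308.] [340.33027523 299.71559633]
bead [329.23076923 224.15384615] [ 0.55820521 -0.10842592  0.105     ]
top cam [0.45978279 0.00245874 0.96566014]
scene cam [ 0.18817853 -0.51067902  0.6684276 ]
roof 368 [[0.5042, -0.2684, 0.0759], [0.5188, -0.2388, 0.0797], [0.5389, -0.2117, 0.0812]]
roof 445 [[0.5052, -0.2918, 0.0758], [0.5199, -0.2462, 0.079], [0.5408, -0.2146, 0.0808]]
knob xy [ 0.52221829 -0.21950972] [ 0.51489414  1.0098875   0.4968811  -1.203802  ]
```

>>> step_arm:
  dp:
    - [0,0,0]
    - [0,0,0]
    - [0,0,0]
    - [0,0,0]
    - [0,0,0]
    - [0,0,0]
    - [0,0,0]
    - [0,0,0]
    - [-30,12,0]
    - [-40,17,0]
  roll: [0.16,0.16,0.16,0.16,0.16,0.16,0.16,0.162,0,0]
  fingers: 0.6

```text
t: 2.55
tool_pos: [0.207, 0.5289, 0.2311]
orientation: [180.0, -0.0, 90.1]
wrist_force: [0.6, -0.2, 1.3]
finger_gap: 0.0511
grip_force: 0.0
```

>>> step_arm:
  dp:
    - [-45,19,0]
    - [-45,19,0]
    - [-45,19,0]
    - [-45,19,0]
    - [-45,19,0]
    - [-45,19,0]
    - [-45,19,0]
    - [-45,19,0]
    - [-45,19,0]
    - [-45,19,0]
  roll: [0,0,0,0,0,0,0,0,0,0]

```text
t: 3.8
tool_pos: [0.3976, 0.0776, 0.2316]
orientation: [179.9, -0.0, 90.0]
wrist_force: [1.1, -0.2, 0.5]
finger_gap: 0.0516
grip_force: 0.0
```

>>> step_arm:
  dp:
    - [-42,18,0]
    - [-42,18,0]
    - [-42,18,0]
    - [-42,18,0]
    - [-42,18,0]
    - [-42,18,0]
    - [-42,16,0]
    - [0,0,30]
    - [0,0,30]
    - [0,0,20]
  roll: [0,0,0,0,0,0,0,0,0,0]

```text
t: 5.05
tool_pos: [0.5204, -0.2149, 0.1499]
orientation: [-179.9, -0.0, 90.0]
wrist_force: [0.1, -0.4, 1.0]
finger_gap: 0.0511
grip_force: 0.0
```

Run:
```python
from h import *
q=r.snapshot("scene"); p=r.snapshot("top"); 
a=cv2.resize(p["frame"][195:310,310:425],(400,400),interpolation=cv2.INTER_CUBIC)
b=cv2.resize(q["frame"][235:365,250:380],(400,400),interpolation=cv2.INTER_CUBIC)
cv2.imwrite("pics/c2.png",np.hstack([a,b])[:,:,::-1]); print(r.read_state()["tool_pos"],r.read_state()["joint_pos"])
```

```text
[ 0.51957666 -0.21432051  0.14919517] [-2.25697219e+01  2.01466119e+01  1.05474916e+02  2.25199893e-03
  5.46059833e+01 -2.25674822e+01]
```

View pics/c2.png

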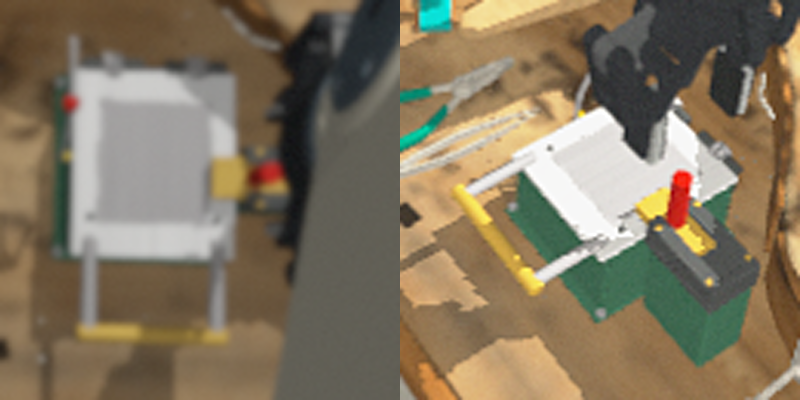

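The fingers straddle the knob in x, near crop (650,140) and (735,90), still above it. I'll descend and grip.

>>> step_arm:
  dp:
    - [-2,2,10]
    - [0,0,15]
    - [0,0,15]
    - [0,0,15]
    - [0,0,6]
    - [0,0,0]
    - [0,0,0]
    - [0,0,0]
    - [0,0,0]
    - [0,0,0]
  roll: [0,0,0,0,0,0,0,0,0,0]

```text
t: 6.4
tool_pos: [0.5231, -0.2169, 0.0905]
orientation: [180.0, 0.0, 90.0]
wrist_force: [-0.4, -0.2, -0.4]
finger_gap: 0.0513
grip_force: 0.0
```

>>> step_arm:
  dp:
    - [0,0,0]
    - [0,0,0]
    - [0,0,0]
    - [0,0,0]
    - [0,0,0]
    - [0,0,0]
    - [0,0,0]
    - [0,0,0]
    - [0,0,0]
    - [0,0,0]
  roll: [0,0,0,0,0,0,0,0,0,0]
  fingers: 0.0
  grip_force: 20

```text
t: 7.65
tool_pos: [0.523, -0.2169, 0.0903]
orientation: [-180.0, -0.0, 90.0]
wrist_force: [0.2, -0.0, -1.5]
finger_gap: 0.0099
grip_force: 22.4
```

>>> step_arm:
  dp:
    - [-3,0,0]
    - [-3,0,0]
    - [-3,0,0]
    - [-3,0,0]
    - [-3,0,0]
    - [-3,0,0]
    - [-2,0,0]
    - [-2,0,0]
    - [-1,0,0]
    - [0,0,0]
  roll: [0,0,0,0,0,0,0,0,0,0]

```text
t: 8.9
tool_pos: [0.523, -0.2399, 0.0903]
orientation: [-180.0, -0.0, 90.0]
wrist_force: [1.3, 0.6, -0.8]
finger_gap: 0.0101
grip_force: 22.4
```

Run:
```python
from h import *
q=r.snapshot("scene"); p=r.snapshot("top"); 
a=cv2.resize(p["frame"][195:310,310:425],(400,400),interpolation=cv2.INTER_CUBIC)
b=cv2.resize(q["frame"][265:345,300:380],(400,400),interpolation=cv2.INTER_CUBIC)
cv2.imwrite("pics/c3.png",np.hstack([a,b])[:,:,::-1]); s=r.read_state();print(s["tool_pos"],s["wrist_force"],s["finger_gap"])
```

```text
[ 0.52297329 -0.23981596  0.09026041] [ 0.17998573  0.27939134 -1.27047997] 0.010258675203533088
```

View pics/c3.png

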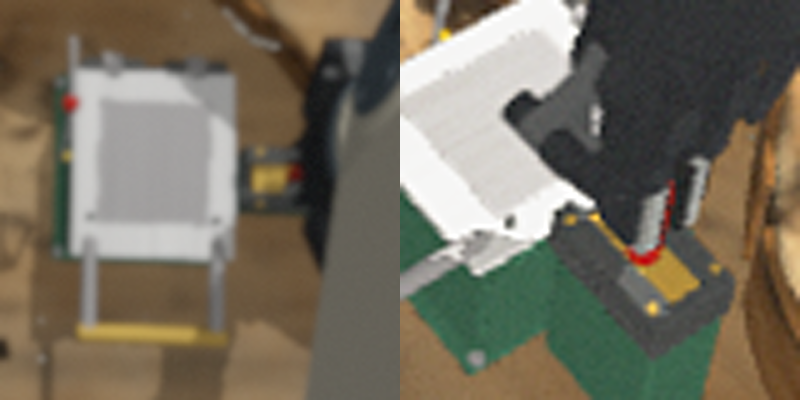

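The tongue is off the cover: the brass now starts at crop x≈252, right of the cover edge at 240. No stop has been felt yet, so I'll pull a bit more until force shows.

>>> step_arm:
  dp:
    - [-1,0,0]
    - [-1,0,0]
    - [-1,0,0]
    - [0,0,0]
    - [0,0,0]
    - [0,0,0]
    - [0,0,0]
    - [0,0,0]
    - [0,0,0]
    - [0,0,0]
  roll: [0,0,0,0,0,0,0,0,0,0]

```text
t: 10.25
tool_pos: [0.5228, -0.2413, 0.0906]
orientation: [-180.0, -0.1, 90.0]
wrist_force: [-0.2, 10.1, 5.5]
finger_gap: 0.0102
grip_force: 23.1
```

>>> step_arm:
  dp:
    - [1,0,0]
    - [0,0,0]
    - [0,0,0]
    - [0,0,0]
    - [0,0,0]
    - [0,0,-15]
    - [0,0,-20]
    - [0,0,-20]
    - [0,0,-10]
    - [0,0,0]
  roll: [0,0,0,0,0,0,0,0,0,0]
  fingers: 0.4

```text
t: 11.5
tool_pos: [0.5235, -0.2421, 0.1563]
orientation: [179.9, 0.0, 90.0]
wrist_force: [-0.1, -0.4, -1.1]
finger_gap: 0.0341
grip_force: 0.0
```

>>> step_arm:
  dp:
    - [12,-14,0]
    - [20,-22,0]
    - [20,-22,0]
    - [20,-22,0]
    - [6,-9,0]
    - [0,0,0]
    - [0,0,15]
    - [0,0,15]
    - [0,0,0]
    - [0,0,0]
  roll: [0,0,0,0,0,0,0,0,0,0]

```text
t: 12.75
tool_pos: [0.434, -0.164, 0.1249]
orientation: [-180.0, -0.0, 90.0]
wrist_force: [0.1, -0.7, 0.4]
finger_gap: 0.034
grip_force: 0.0
```

Run:
```python
from h import *
q=r.snapshot("scene"); p=r.snapshot("top"); 
a=cv2.resize(p["frame"][195:310,310:425],(400,400),interpolation=cv2.INTER_CUBIC)
b=cv2.resize(q["frame"][235:365,250:380],(400,400),interpolation=cv2.INTER_CUBIC)
cv2.imwrite("pics/c4.png",np.hstack([a,b])[:,:,::-1]); s=r.read_state();print(s["tool_pos"],s["wrist_force"],s["finger_gap"])
```

```text
[ 0.43431525 -0.16403882  0.12545683] [ 0.14602413 -0.2950596  -0.06538345] 0.03404433714283786
```

View pics/c4.png

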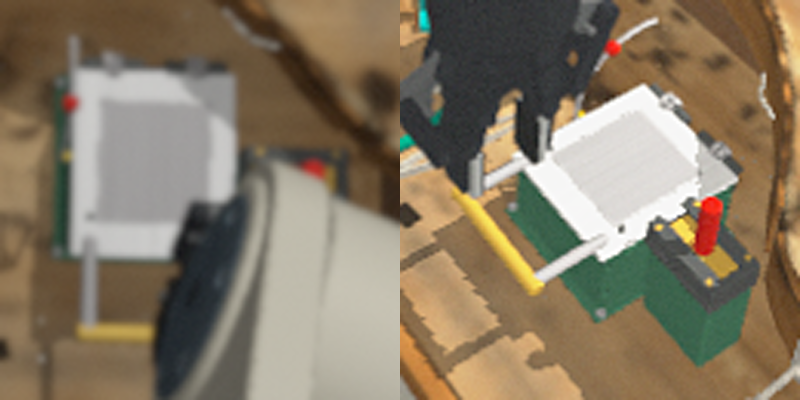

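The bolt is back and stays there, with the knob at crop (313,168) top. The gripper is above the bar. I'll descend and grip it.

>>> step_arm:
  dp:
    - [0,0,12]
    - [0,0,15]
    - [0,0,15]
    - [0,0,15]
    - [0,0,12]
    - [0,0,8]
    - [0,0,5]
    - [0,0,0]
    - [0,0,0]
    - [0,0,0]
  roll: [0,0,0,0,0,0,0,0,0,0]

```text
t: 14.1
tool_pos: [0.4342, -0.164, 0.0436]
orientation: [180.0, 0.0, 90.0]
wrist_force: [0.1, -0.4, 0.6]
finger_gap: 0.034
grip_force: 0.0
```

>>> step_arm:
  dp:
    - [0,0,0]
    - [0,0,0]
    - [0,0,0]
    - [0,0,0]
    - [0,0,0]
    - [0,0,0]
    - [0,0,0]
    - [0,0,0]
    - [0,0,0]
    - [0,0,0]
  roll: [0,0,0,0,0,0,0,0,0,0]
  fingers: 0.0
  grip_force: 25

```text
t: 15.35
tool_pos: [0.4331, -0.1638, 0.0432]
orientation: [-179.9, -0.0, 90.0]
wrist_force: [-5.1, -2.3, 3.3]
finger_gap: 0.0091
grip_force: 25.6
```

Run:
```python
import numpy as np
# knots every 1.25s-call: angle at rows; dx,dz of bar
L=.149;o=np.arctan2(2,149)
def f(a): return np.array([-L*np.cos(a+o),L*np.sin(a+o)])*1000
A=np.concatenate([np.linspace(0,1.22,41),np.linspace(1.22,.87,21)[1:]])
P=np.array([f(a) for a in A]); print(np.c_[A[1:],np.diff(P,axis=0)].round(2).tolist())
```

```text
[[0.03, 0.13, 4.54], [0.06, 0.27, 4.54], [0.09, 0.41, 4.53], [0.12, 0.54, 4.51], [0.15, 0.68, 4.49], [0.18, 0.82, 4.47], [0.21, 0.95, 4.44], [0.24, 1.09, 4.41], [0.27, 1.22, 4.38], [0.3, 1.36, 4.34], [0.34, 1.49, 4.29], [0.37, 1.62, 4.25], [0.4, 1.75, 4.19], [0.43, 1.87, 4.14], [0.46, 2.0, 4.08], [0.49, 2.12, 4.02], [0.52, 2.24, 3.95], [0.55, 2.36, 3.88], [0.58, 2.48, 3.81], [0.61, 2.6, 3.73], [0.64, 2.71, 3.65], [0.67, 2.82, 3.56], [0.7, 2.93, 3.48], [0.73, 3.03, 3.39], [0.76, 3.13, 3.29], [0.79, 3.23, 3.19], [0.82, 3.33, 3.09], [0.85, 3.42, 2.99], [0.88, 3.51, 2.89], [0.92, 3.6, 2.78], [0.95, 3.68, 2.67], [0.98, 3.76, 2.55], [1.01, 3.84, 2.44], [1.04, 3.91, 2.32], [1.07, 3.98, 2.2], [1.1, 4.04, 2.08], [1.13, 4.1, 1.95], [1.16, 4.16, 1.83], [1.19, 4.21, 1.7], [1.22, 4.26, 1.57], [1.2, -2.45, -0.88], [1.18, -2.44, -0.93], [1.17, -2.42, -0.97], [1.15, -2.4, -1.01], [1.13, -2.38, -1.05], [1.12, -2.37, -1.1], [1.1, -2.35, -1.14], [1.08, -2.33, -1.18], [1.06, -2.31, -1.22], [1.04, -2.28, -1.26], [1.03, -2.26, -1.3], [1.01, -2.24, -1.34], [0.99, -2.21, -1.38], [0.98, -2.19, -1.42], [0.96, -2.17, -1.45], [0.94, -2.14, -1.49], [0.92, -2.11, -1.53], [0.9, -2.09, -1.56], [0.89, -2.06, -1.6], [0.87, -2.03, -1.64]]
```

>>> step_arm:
  dp:
    - [0,-0.5,-4.5]
    - [0,0,-4.5]
    - [0,0.4,-4.5]
    - [0,0.5,-4.5]
    - [0,0.7,-4.5]
    - [0,0.8,-4.5]
    - [0,1,-4.4]
    - [0,1.1,-4.4]
    - [0,1.2,-4.4]
    - [0,1.4,-4.3]
  roll: [0,0,0,0,0,0,0,0,0,0]

```text
t: 16.6
tool_pos: [0.44, -0.1639, 0.088]
orientation: [-179.9, -0.0, 90.0]
wrist_force: [-4.3, -3.6, -0.8]
finger_gap: 0.0091
grip_force: 24.6
```

>>> step_arm:
  dp:
    - [0,1.5,-4.3]
    - [0,1.6,-4.3]
    - [0,1.7,-4.2]
    - [0,1.9,-4.1]
    - [0,2,-4.1]
    - [0,2.1,-4]
    - [0,2.2,-4]
    - [0,2.4,-3.9]
    - [0,2.5,-3.8]
    - [0,2.6,-3.7]
  roll: [0,0,0,0,0,0,0,0,0,0]

```text
t: 17.85
tool_pos: [0.459, -0.164, 0.1283]
orientation: [-179.8, 0.0, 90.0]
wrist_force: [-11.3, -6.9, 5.8]
finger_gap: 0.0086
grip_force: 24.7
```

Run:
```python
from h import *
q=r.snapshot("scene"); p=r.snapshot("top"); 
a=cv2.resize(p["frame"][195:310,310:425],(400,400),interpolation=cv2.INTER_CUBIC)
b=cv2.resize(q["frame"][205:365,230:390],(400,400),interpolation=cv2.INTER_CUBIC)
cv2.imwrite("pics/c5.png",np.hstack([a,b])[:,:,::-1]); s=r.read_state();print(s["tool_pos"],s["wrist_force"],s["finger_gap"])
```

```text
[ 0.45917178 -0.16398421  0.12851339] [-12.14087588  -5.19281557   6.06774146] 0.009108690307338803
```

View pics/c5.png

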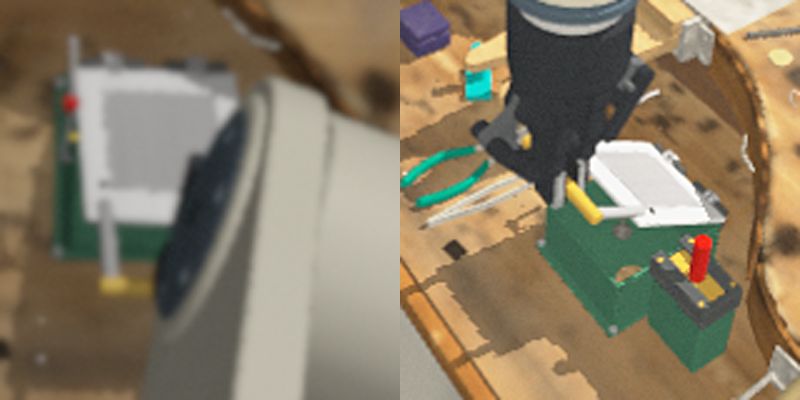

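The cover is rising in the grip, with the bar at crop (580,200). The radial force is about 13 N, so I'll trim the path outward slightly and continue.

>>> step_arm:
  dp:
    - [0,1.7,-4.2]
    - [0,2.3,-3.8]
    - [0,2.9,-3.5]
    - [0,3,-3.4]
    - [0,3.1,-3.3]
    - [0,3.2,-3.2]
    - [0,3.3,-3.1]
    - [0,3.4,-3]
    - [0,3.5,-2.9]
    - [0,3.6,-2.8]
  roll: [0,0,0,0,0,0,0,0,0,0]

```text
t: 19.2
tool_pos: [0.4903, -0.1642, 0.1622]
orientation: [-179.9, 0.0, 90.0]
wrist_force: [-7.9, -3.2, 8.5]
finger_gap: 0.0092
grip_force: 25.4
```

>>> step_arm:
  dp:
    - [0,3.7,-2.7]
    - [0,3.8,-2.6]
    - [0,3.8,-2.4]
    - [0,3.9,-2.3]
    - [0,4,-2.2]
    - [0,4,-2.1]
    - [0,4.1,-2]
    - [0,4.2,-1.8]
    - [0,4.2,-1.7]
    - [0,4.3,-1.6]
  roll: [0,0,0,0,0,0,0,0,0,0]

```text
t: 20.45
tool_pos: [0.5321, -0.1645, 0.1838]
orientation: [179.9, 0.1, 90.0]
wrist_force: [-1.8, -4.2, 3.1]
finger_gap: 0.0088
grip_force: 25.6
```

Run:
```python
from h import *
q=r.snapshot("scene"); p=r.snapshot("top"); 
a=cv2.resize(p["frame"][195:310,310:425],(400,400),interpolation=cv2.INTER_CUBIC)
b=cv2.resize(q["frame"][205:365,230:390],(400,400),interpolation=cv2.INTER_CUBIC)
cv2.imwrite("pics/c6.png",np.hstack([a,b])[:,:,::-1]); s=r.read_state();t=s["tool_pos"];print(t,s["wrist_force"],s["finger_gap"])
d=t+[0,0,.019]-np.array([.5825,0,.06]);print(np.hypot(d[0],d[2]),np.arctan2(d[2],-d[0])-.0134)
```

```text
[ 0.53237539 -0.16453014  0.18385815] [-2.29625602 -5.73671306  5.2678862 ] 0.009063106817717752
0.1513965896433557 1.2199468371947242
```

View pics/c6.png

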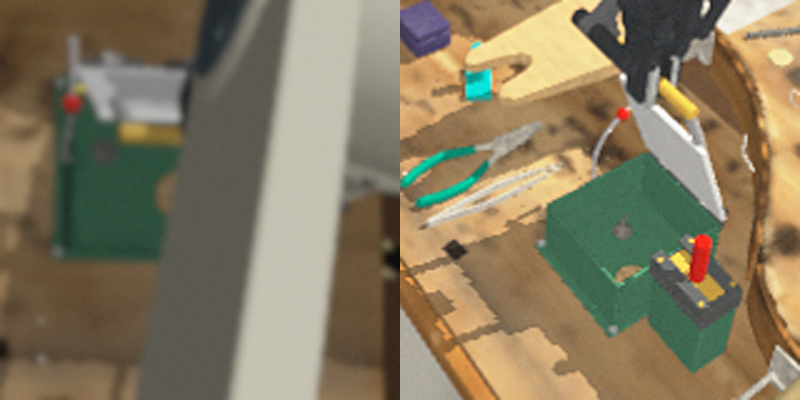

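The yellow pointer at crop (82,88) is past the red bead at (71,103), and the angle is about 1.22 rad. I'll pause briefly, then ease down to about 0.87 rad.

>>> step_arm:
  dp:
    - [0,0,0]
    - [0,0,0]
    - [0,-2.4,0.9]
    - [0,-2.4,0.9]
    - [0,-2.4,1]
    - [0,-2.4,1]
    - [0,-2.4,1]
    - [0,-2.4,1.1]
    - [0,-2.4,1.1]
    - [0,-2.3,1.2]
  roll: [0,0,0,0,0,0,0,0,0,0]

```text
t: 21.8
tool_pos: [0.5127, -0.1643, 0.175]
orientation: [179.9, 0.1, 90.0]
wrist_force: [-0.2, -5.9, 3.0]
finger_gap: 0.0089
grip_force: 25.6
```

>>> step_arm:
  dp:
    - [0,-2.3,1.2]
    - [0,-2.3,1.3]
    - [0,-2.3,1.3]
    - [0,-2.2,1.3]
    - [0,-2.2,1.4]
    - [0,-2.2,1.4]
    - [0,-2.2,1.5]
    - [0,-2.1,1.5]
    - [0,-2.1,1.5]
    - [0,-2.1,1.6]
  roll: [0,0,0,0,0,0,0,0,0,0]

```text
t: 23.05
tool_pos: [0.49, -0.1639, 0.1604]
orientation: [180.0, 0.0, 90.0]
wrist_force: [2.2, -4.6, -0.2]
finger_gap: 0.0091
grip_force: 25.3
```

>>> step_arm:
  dp:
    - [0,-2,1.6]
    - [0,-1,0.8]
    - [0,0,0]
    - [0,0,0]
    - [0,0,0]
    - [0,0,0]
    - [0,0,0]
    - [0,0,0]
    - [0,0,0]
    - [0,0,0]
  roll: [0,0,0,0,0,0,0,0,0,0]

```text
t: 24.3
tool_pos: [0.4871, -0.1639, 0.1582]
orientation: [180.0, -0.0, 90.0]
wrist_force: [2.4, -4.9, -3.6]
finger_gap: 0.0085
grip_force: 25.2
```

Run:
```python
from h import *
q=r.snapshot("scene"); p=r.snapshot("top"); 
a=cv2.resize(p["frame"][195:310,310:425],(400,400),interpolation=cv2.INTER_CUBIC)
b=cv2.resize(q["frame"][205:365,230:390],(400,400),interpolation=cv2.INTER_CUBIC)
cv2.imwrite("pics/c7.png",np.hstack([a,b])[:,:,::-1]); s=r.read_state();t=s["tool_pos"];print(t,s["wrist_force"],s["finger_gap"],s["grip_force"],s["joint_vel"])
d=t+[0,0,.019]-np.array([.5825,0,.06]);print(np.hypot(d[0],d[2]),np.arctan2(d[2],-d[0])-.0134)
```

```text
[ 0.48706928 -0.16387077  0.15818391] [ 2.20408858 -3.49872705 -2.836641  ] 0.008897100169720399 25.180301070213318 [ 0.07832555 -0.07153636  0.00101219 -0.0198758  -0.0375397   0.09683654]
0.1511260794037416 0.8739561533674367
```

View pics/c7.png

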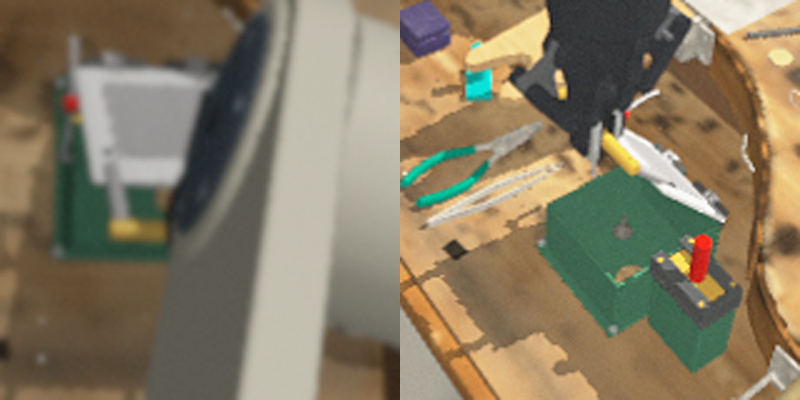

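The cover is gripped at about 0.87 rad. The pointer at crop (75,118) is just below the bead at (71,103), and the bolt is still back. Handing in.

```bash
python3 -c "
from station import r
print(r.hand_in())"
```

```text
the job is handed in; nothing more can be done
None
```

I drew the bolt back to its stop, lifted the cover to about 1.22 rad and eased it down, and handed the job in at about 24 s with the gripper still holding it at about 0.87 rad; no verdict came back.

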